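# Rack the craft posts bevelled end down

### The job

Swing both flaps of the small carton wide open, then take the two wooden posts out and put each in its own lane of the sloped plywood rack, bevelled end down and fully home in the bore in the toe board. Only one end of each post is bevelled and enters the bore; a square end just stops against the board, so feel which it is and turn the post end for end if it does not go in. Leave both flaps open and do not knock over or shift the coffee cup, glue bottle or glue stick.

Things in the scene. Friction and masses are not known exactly. Their poses are not given: they have to be found in the camera images.
- carton: Open cardboard carton fixed to the table, outside 138 mm (its x) by 228 mm (its y), walls 4 mm, rim 52 mm above the table, inner floor 4 mm above the table. Origin at the centre of its underside. Two flaps are hinged along its long rims. The posts lie on its floor, one with its middle about 55 mm along +y, the other along -y.
- flap_far (a joint): Angle (rad) of the flap hinged on the carton's +x long rim: 0 = level over the carton, grows as it swings up and outward, 1.57 upright, 2.3 its stop, leaning outward. Starts half ajar. Hinge line parallel to the carton's y at carton x = +67 mm, 52 mm above the table. 46 mm from hinge to free edge, 210 mm long, 4 mm thick. The stiff crease stays where left and yields to about 0.3 N at the edge.
- flap_near (a joint): The same for the flap hinged on the carton's -x long rim (hinge line at carton x = -67 mm).
- flap_far_edge (a point): Middle of the free edge of the far flap. Between the free edges of the two flaps is a gap over the carton's middle, 42 mm wide when both lie level and wider as they are ajar: a fingertip in it, moving outward and up, pushes a flap open.
- flap_near_edge (a point): Middle of the free edge of the near flap.
- post_a: Plain white-painted wooden post of square section, 18 x 18 mm, 84 mm long, 22 g, flat in the carton at any angle. Origin at its middle, 9 mm above what it lies on; x runs along its length, y and z are square to its sides. One end is cut square; the other is bevelled on all four sides over its last 10 mm to an 8 mm square nose. Which of +x and -x is bevelled is not told and differs between posts.
- post_b: A second post of the same description as post_a (its bevelled end too may be at either end of its x axis).
- bed: Sloped plywood bed of the fixed rack, 32 degrees, 170 mm wide, 116 mm long up the slope, two lanes each 74 mm wide between strips 8 mm high. Origin on its surface at the middle of the foot of the toe board, 37 mm above the table; x up the slope, z square to the bed, y across the lanes. The toe board stands 27 mm high from the bed at x = 0 and has one bore per lane. A released post may slide down the lane.
- bore_1 (a point): Centre of the mouth of a square bore (15 x 15 mm, 6 mm deep to a solid back) in the toe board, 9 mm above the bed and in line with a post lying in the lane. x up the slope, straight out of the bore, z square to the bed, y across. A post fully home has its nose 6 mm inside the bore and its middle at x = +36 mm; square end down, it stops with its middle at +42 mm. At bed y = +40 mm.
- bore_2 (a point): The same for the other lane, at bed y = -40 mm.
- cup: Takeaway coffee cup with lid, standing, 85 mm across and 116 mm tall; a bystander. Origin at the centre of its underside.
- glue_bottle: Glue bottle with a pointed nozzle, standing, 54 mm across and 128 mm tall; a bystander. Origin at the centre of its underside.
- glue_stick: Glue stick with cap, standing, 28 mm across and 95 mm tall; a bystander. Origin at the centre of its underside.
Mind the look-alikes: they are no part of the job. What is shaped like the post_a but black or orange is not meant. Leave any green look-alike of the part that bears bed alone.

How it is judged:
On the way, in this order (a step that is already met when the one before it is completed fails the run):
1. both carton flaps are swung open past upright (value of joint each of flap_far, flap_near above 1.6 rad), for 0.2 s.
2. one post lies in a lane with its bevelled end home in the bore ((((x of post_a in the frame of bore_1 between 0.033 and 0.0385 m and y of post_a in the frame of bore_1 between -0.005 and 0.005 m and z of post_a in the frame of bore_1 between -0.004 and 0.004 m and angle between the x axis of post_a and the x axis of bore_1, either way round below 0.14 rad) or (x of post_a in the frame of bore_2 between 0.033 and 0.0385 m and y of post_a in the frame of bore_2 between -0.005 and 0.005 m and z of post_a in the frame of bore_2 between -0.004 and 0.004 m and angle between the x axis of post_a and the x axis of bore_2, either way round below 0.14 rad)) or ((x of post_b in the frame of bore_1 between 0.033 and 0.0385 m and y of post_b in the frame of bore_1 between -0.005 and 0.005 m and z of post_b in the frame of bore_1 between -0.004 and 0.004 m and angle between the x axis of post_b and the x axis of bore_1, either way round below 0.14 rad) or (x of post_b in the frame of bore_2 between 0.033 and 0.0385 m and y of post_b in the frame of bore_2 between -0.005 and 0.005 m and z of post_b in the frame of bore_2 between -0.004 and 0.004 m and angle between the x axis of post_b and the x axis of bore_2, either way round below 0.14 rad)))), for 0.2 s.
At the end, for the whole second after the job is handed in: Both posts lie at rest in the rack, one in each lane, bevelled end home in the bore: middle 33 to 38.5 mm up the slope from the bore's mouth, within 5 mm across and 4 mm in height of the bore's axis, in line with it within 8 degrees; both flaps open more than 1.6 rad (all of step 1 and ((x of post_a in the frame of bore_1 between 0.033 and 0.0385 m and y of post_a in the frame of bore_1 between -0.005 and 0.005 m and z of post_a in the frame of bore_1 between -0.004 and 0.004 m and angle between the x axis of post_a and the x axis of bore_1, either way round below 0.14 rad) or (x of post_a in the frame of bore_2 between 0.033 and 0.0385 m and y of post_a in the frame of bore_2 between -0.005 and 0.005 m and z of post_a in the frame of bore_2 between -0.004 and 0.004 m and angle between the x axis of post_a and the x axis of bore_2, either way round below 0.14 rad)) and ((x of post_b in the frame of bore_1 between 0.033 and 0.0385 m and y of post_b in the frame of bore_1 between -0.005 and 0.005 m and z of post_b in the frame of bore_1 between -0.004 and 0.004 m and angle between the x axis of post_b and the x axis of bore_1, either way round below 0.14 rad) or (x of post_b in the frame of bore_2 between 0.033 and 0.0385 m and y of post_b in the frame of bore_2 between -0.005 and 0.005 m and z of post_b in the frame of bore_2 between -0.004 and 0.004 m and angle between the x axis of post_b and the x axis of bore_2, either way round below 0.14 rad)) and linear speed of each of post_a, post_b below 0.02 m/s); the robot touches nothing.
It fails at once if the coffee cup is shifted more than 20 mm or tipped over (distance of cup from where it was at the start of the episode above 0.02 m or angle between cup's own z axis and vertical above 0.5 rad).
It fails at once if the glue bottle is shifted more than 20 mm or tipped over (distance of glue_bottle from where it was at the start of the episode above 0.02 m or angle between glue_bottle's own z axis and vertical above 0.5 rad).
It fails at once if the glue stick is shifted more than 20 mm or tipped over (distance of glue_stick from where it was at the start of the episode above 0.02 m or angle between glue_stick's own z axis and vertical above 0.5 rad).
It also fails if it takes over 72 s, if anything falls off the work surface, if the arm or the gripper's body presses on something with over 40 N, if the wrist force passes 120 N, or if a joint passes its speed limit or range.

### The arm

A 6-joint arm with a two-finger parallel gripper is mounted at the origin on the work surface. World frame = base frame: x ahead of the robot, y to its left, z up, the work surface at z = 0. Lengths are in m, angles in rad, forces in N, time in s.
With the tool pointing down it reaches from about 0.275 to 0.85 m from the base axis. Payload 19 kg.
Tool frame: the origin (TCP) lies on the centre line of the jaws, within the pads' length; the fingertips stand manip.tcp_to_tips ahead of it and the grasp point (between the pads) lies 2 mm behind it (manip.tcp_to_tips is the distance from the TCP to the fingertips, in m); z points along the fingers, y is the line along which they close (so a half turn about z gives the same grasp; the last joint's range is limited). The gripper opens to 85 mm and grips with 20 to 120 N. Pads are 22 mm wide; open, the fingers measure 114 mm over their backs; the gripper's body (76 mm by 85 mm) begins 54 mm behind the grasp point. The pads swing forward as they close: fully open they stand 13 mm farther back than shut.
Start: joints at [-1.331, 0.15, 1.437, -0, 1.554, -0.134], TCP at [0.21, -0.535, 0.248] pointing down, gripper open.
Joint ranges: [-2.8, 2.8], [-0.68, 2.1], [0.12, 2.68], [-1.39, 4.53], [0.16, 2.79], [-2.81, 2.81]. Speed limits (rad/s): [1.89, 1.89, 2.22, 3.01, 3.01, 3.01].

### API

Orientations are given as a unit quaternion [w, x, y, z].
In Python, from plant import manip gives the robot as it stands.
- The arm moves only by the shell command python3 -m creep 'ROWS' [FORCE]. ROWS is JSON, a list of rows, each a list of 7 numbers: the finger opening in mm, from 0 to 85.4, then the shift along the world's x, y, z normalised to -1 to 1, where 1 is 0.04 m, then the turn, a rotation vector about the world's x, y, z normalised to -1 to 1, where 1 is 180 degrees. A call has 1 to 8 rows; each row shifts and turns the commanded pose from where the row before left it; what a row does not reach is not made up. A row lasts 1/10 s, in which the tool goes at most 50 mm and 8.59 degrees, less where a joint would pass 70% of its speed; a pose out of reach is approached as far as the arm can. A call with a number of a shift or a turn outside -1 to 1 is refused whole. A call with a gripper value outside its range is refused whole. The fingers move at their own pace and stop on an object; FORCE is the grip in N (left out, the last holds). Time passes only in rows, so rows that do not move let the fingers close. It gives the time, the measured TCP pose, the force, the opening and the grip force at its end, in the units of the state.
- manip.state(): the state, without advancing time (a new reading comes with each control period).
- manip.grab_frame(name): name is "scene" or "side" or "wrist"; returns the picture (480x640x3 uint8, blue, green, red); there is no depth.
- manip.camera_params(name): a dict with "vfov" (degrees; the focal length in pixels is half the picture's height over the tangent of half this angle, whatever the lens; pixels are square), "cx", "cy" (the principal point, pixels), "k1" (the pictures are not rectified: a ray, as slopes to the right and down, at radius r is drawn at 1 + k1 r^2 times it, then the intrinsics apply), "position" and "orientation" of the camera in the world. Camera axes: x right, y down, z forward; pixel columns grow to the right and rows downward; lengths in m; the calibration is good to about 2 mm. A picture is of the moment at which its call begins: read the wrist's pose just before it. camera_params takes no time and is no camera call; for the wrist camera it gives the pose at the moment of the call.
- manip.close_job(): hands the job in; it is judged then, once.
The state is a dict: "clock": time; "joint_pos": joint angles; "joint_velocities": joint speeds; "joint_efforts": joint torques, N m; "tcp_pos": TCP position; "tcp_rot": TCP orientation; "wrist_force": force on the tool from outside, world axes, zero at the start; "torque": the same for the moment, N m; "grip_width": finger opening in m; "grasp_force": force on a finger pad.
Only numpy, scipy, OpenCV 4.12 (cv2) and the standard library are available. Lean on these libraries where they do the work, as an engineer would, in place of code of your own. Each camera call takes 0.05 s, during which the arm holds its last target. There are 200 camera calls.

## Working session

There is one attempt and no reset: what is moved stays moved. The work goes in short steps, Python scripts to look and compute and a shell command to move; the robot and the scene stay as the last step left them, time stands still between calls to the robot, and variables do not carry over. Pictures are saved under pics/ and viewed, at most 12 in all, crops included, and the job is handed in when it is done.

```bash
ls; mkdir -p pics; python3 - <<'E'
from plant import manip
import cv2
print(manip.tcp_to_tips, manip.state())
for n in("scene","side","wrist"):
    c=manip.camera_params(n); print(n,c)
    cv2.imwrite(f"pics/{n}0.png",manip.grab_frame(n))
E
```

```text
pics
0.017 {'clock': 0.0, 'joint_pos': array([-1.33103276e+00,  1.51025786e-01,  1.43804773e+00, -7.30402115e-06,
        1.55379247e+00, -1.33993581e-01]), 'joint_velocities': array([ 1.04614573e-05,  1.29993066e-03,  6.57573463e-04,  1.59634560e-03,
       -2.12391786e-03,  3.48948372e-04]), 'joint_efforts': array([ 2.84343187e-03, -7.13032651e+01, -5.70865631e+01, -5.53654530e-06,
        8.63842957e-03,  2.03544045e-05]), 'tcp_pos': array([ 0.20986975, -0.53508611,  0.24764447]), 'tcp_rot': array([-6.35583437e-04,  9.82588748e-01,  1.85792751e-01, -3.73007509e-05]), 'wrist_force': array([ 0.07345213,  0.11030855, -0.08454521]), 'torque': array([ 0.01512321, -0.03893677, -0.03511688]), 'grasp_force': 0.0, 'grip_width': 0.0854358102177045}
scene {'vfov': 56.52348938759537, 'cx': 321.9709538454755, 'cy': 237.23810906640787, 'k1': -0.016992307490734663, 'position': array([ 1.18021424, -0.44425406,  1.0388626 ]), 'orientation': array([-0.28907402,  0.84109804,  0.43337264, -0.14552816])}
side {'vfov': 45.75678290870579, 'cx': 308.1563459745182, 'cy': 243.4842352340944, 'k1': -0.12930000733668218, 'position': array([0.52605562, 0.86371618, 1.05723573]), 'orientation': array([ 0.0163936 , -0.02402828,  0.93359288, -0.35715295])}
wrist {'vfov': 60.37124801136852, 'cx': 320.7300214001498, 'cy': 240.06487571747545, 'k1': -0.09702424044954368, 'position': array([ 0.27475913, -0.50927852,  0.37337985]), 'orientation': array([ 0.11533398,  0.81811961, -0.5577537 , -0.07930438])}
```

View pics/scene0.png

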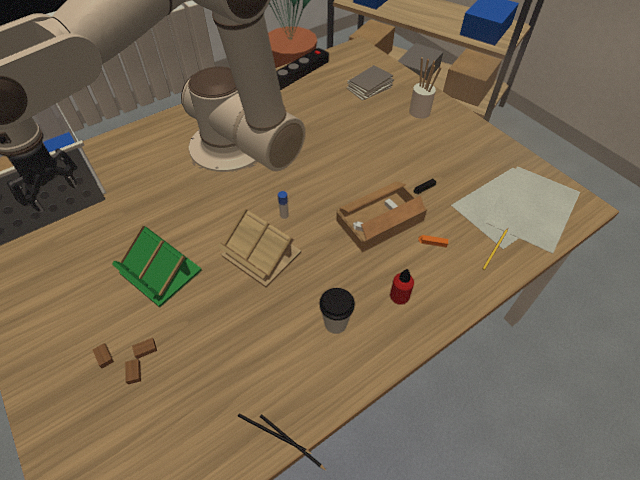

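View pics/side0.png

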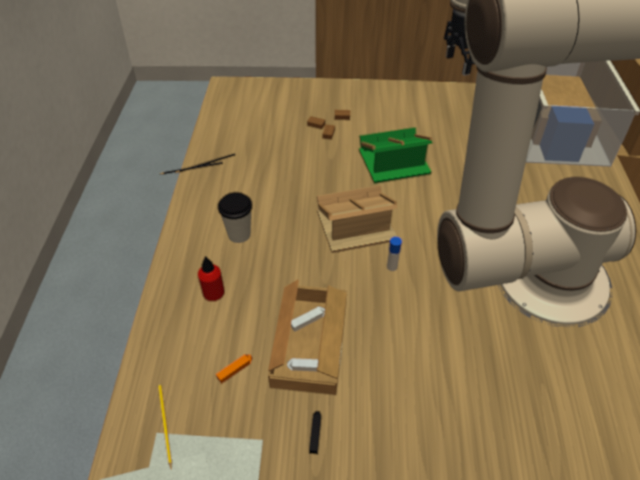

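The scene view shows the plywood rack at (260,245), with the green look-alike rack at (155,265). The carton is at (380,215), the cup at (337,310), the bottle at (402,288) and the stick at (283,205). In the side view the white posts in the carton are at (308,318) and (304,365). The orange (235,368) and black (315,432) ones are look-alikes, because only the white ones inside the carton fit the description. I'll confirm that with enlarged crops.

```bash
cat > h.py <<'E'
import numpy as np, cv2
from scipy.spatial.transform import Rotation as R
from plant import manip
def rot(q): return R.from_quat(q,scalar_first=True)
def ray(c,u,v):
    f=240/np.tan(np.radians(c['vfov'])/2)
    K=np.array([[f,0,c['cx']],[0,f,c['cy']],[0,0,1.]])
    # small k1: invert by cv2
    p=cv2.undistortPoints(np.array([[[u,v]]],float),K,np.array([c['k1'],0,0,0.])).ravel()
    return np.asarray(c['position']), rot(c['orientation']).apply([p[0],p[1],1])
def onz(c,u,v,z):
    o,d=ray(c,u,v); return o+d*(z-o[2])/d[2]
def proj(c,P):
    f=240/np.tan(np.radians(c['vfov'])/2)
    q=rot(c['orientation']).inv().apply(np.asarray(P)-c['position']); s=q[...,:2]/q[...,2:]
    s=s*(1+c['k1']*(s**2).sum(-1,keepdims=True)); return s*f+[c['cx'],c['cy']]
def tri(c1,p1,c2,p2):
    o1,d1=ray(c1,*p1);o2,d2=ray(c2,*p2)
    d1/=np.linalg.norm(d1);d2/=np.linalg.norm(d2)
    s,t=np.linalg.lstsq(np.c_[d1,-d2],o2-o1,rcond=None)[0]
    a,b=o1+s*d1,o2+t*d2; return (a+b)/2,np.linalg.norm(a-b)
E
python3 - <<'E'
import cv2,numpy as np
a=cv2.imread('pics/side0.png');b=cv2.imread('pics/scene0.png')
A=cv2.resize(a[275:400,250:370],None,fx=3.3,fy=3.3,interpolation=cv2.INTER_CUBIC)
B=cv2.resize(b[200:290,210:310],None,fx=4,fy=4,interpolation=cv2.INTER_CUBIC)
C=cv2.resize(b[175:255,325:435],None,fx=3.6,fy=3.0,interpolation=cv2.INTER_CUBIC)
D=cv2.resize(a[180:255,310:405],None,fx=4,fy=4*.8,interpolation=cv2.INTER_CUBIC)
o=np.zeros((600,800,3),np.uint8)
def put(i,y,x): 
    i=cv2.resize(i,(395,295)); o[y:y+295,x:x+395]=i
put(a[275:395,250:370],0,0);put(b[200:290,210:310],0,400);put(b[175:255,325:435],300,0);put(a[180:255,310:405],300,400)
cv2.imwrite('pics/crop1.png',o)
E
```

```text
(no output)
```

View pics/crop1.png

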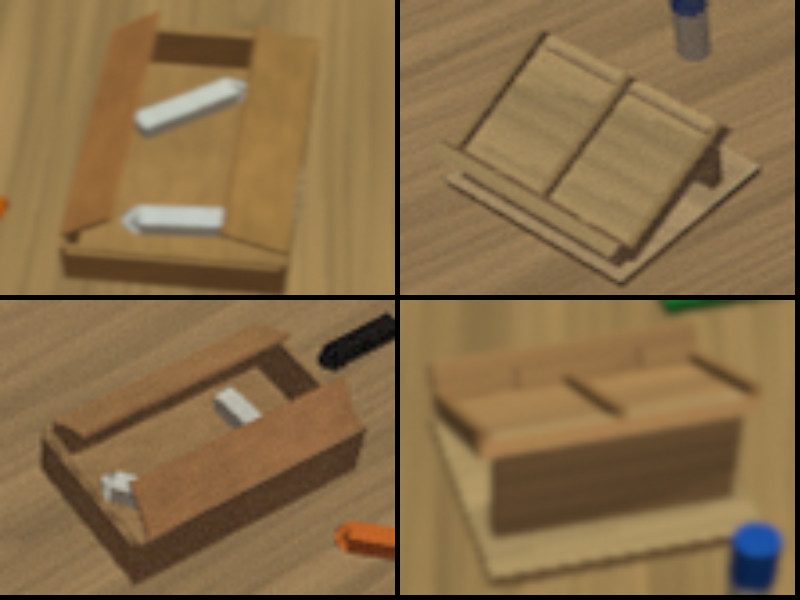

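The enlarged crops confirm that the two white posts in the carton are the ones meant. One has its bevel at side pixel ~(325,310) and the other at ~(289,364). The black and orange posts lie outside. The rack is the plain plywood one, with its toe board towards the scene camera and its high edge towards +y.

```bash
python3 - <<'E'
from h import *
np.set_printoptions(precision=4,suppress=True)
S=manip.camera_params('scene');D=manip.camera_params('side')
sc=lambda x,y:(325+x/3.59,175+(y-300)/3.69)
sd=lambda x,y:(250+x/3.29,275+y/2.458)
rs=lambda x,y:(210+(x-400)/3.95,200+y/3.278)
rd=lambda x,y:(310+(x-400)/4.158,180+(y-300)/3.933)
print('carton rim side',onz(D,*sd(62,250),.052),onz(D,*sd(285,262),.052))
print('rim scene L,front,R',*[onz(S,*sc(*p),.052) for p in((45,430),(135,545),(365,430))])
print('base scene',*[onz(S,*sc(*p),0.) for p in((137,582),(355,468))])
print('post1 nose/tail top z.022',onz(D,*sd(243,85),.022),onz(D,*sd(140,118),.022))
print('post2',onz(D,*sd(128,218),.015),onz(D,*sd(223,218),.015))
print('rack top A',tri(S,rs(725,128),D,rd(490,455)),'B',tri(S,rs(545,33),D,rd(755,390)))
print('base front',onz(S,*rs(620,283),0),onz(S,*rs(448,180),0),onz(S,*rs(757,172),0))
print('base side',onz(D,*rd(492,580),0),onz(D,*rd(755,537),0.))
print('toe top',tri(S,rs(445,148),D,rd(690,328)),tri(S,rs(620,255),D,rd(432,365)))
for n,p in dict(cup=(337,330),bottle=(401,300),stick=(284,217)).items(): print(n,onz(S,*p,0.))
E
```

```text
carton rim side [0.6482 0.3209 0.052 ] [0.5142 0.325  0.052 ]
rim scene L,front,R [0.5067 0.101  0.052 ] [0.639  0.0889 0.052 ] [0.6583 0.3151 0.052 ]
base scene [0.6397 0.0956 0.    ] [0.6562 0.3191 0.    ]
post1 nose/tail top z.022 [0.5466 0.1323 0.022 ] [0.6133 0.1712 0.022 ]
post2 [0.614  0.2684 0.015 ] [0.554  0.2654 0.015 ]
rack top A (array([ 0.5395, -0.0805,  0.0878]), np.float64(0.006667250717780706)) B (array([ 0.387 , -0.1323,  0.0985]), np.float64(0.007073213003445072))
base front [ 0.5779 -0.1935  0.    ] [ 0.4163 -0.2405  0.    ] [ 0.5384 -0.0536  0.    ]
base side [ 0.5334 -0.0595  0.    ] [ 0.3757 -0.103   0.    ]
toe top (array([ 0.4186, -0.2379,  0.0515]), np.float64(0.008498292043220562)) (array([ 0.5797, -0.1942,  0.0518]), np.float64(0.011096591524935131))
cup [ 0.7934 -0.1132  0.    ]
bottle [0.8225 0.0776 0.    ]
stick [ 0.3988 -0.02    0.    ]
```

```bash

python3 -m creep '[[0,0.4,0.9,0.15,0,0,-0.006],[0,0.4,0.9,0.15,0,0,-0.006],[0,0.4,0.9,0.15,0,0,-0.006],[0,0.4,0.9,0.15,0,0,-0.006],[0,0.4,0.9,0.15,0,0,-0.006],[0,0.4,0.9,0.15,0,0,-0.006],[0,0.4,0.9,0.15,0,0,-0.006],[0,0.4,0.9,0.15,0,0,-0.006]]' 30 | tail -c 400
python3 -m creep '[[0,0.4,0.9,0.15,0,0,-0.006],[0,0.4,0.9,0.15,0,0,-0.006],[0,0.4,0.9,0.15,0,0,-0.006],[0,0.4,0.9,0.15,0,0,-0.006],[0,0.4,0.9,0.15,0,0,-0.006],[0,0.4,0.9,0.15,0,0,-0.006],[0,0.4,0.9,0.15,0,0,-0.006],[0,0.4,0.9,0.15,0,0,-0.006]]' | tail -c 400
python3 -m creep '[[0,0.4,0.9,0,0,0,-0.006],[0,0.4,0.9,0,0,0,-0.006],[0,0.4,0.9,0,0,0,-0.006],[0,0.4,0.9,0,0,0,-0.006],[0,0.4,0,0,0,0,-0.006],[0,0,0,0,0,0,0]]' | tail -c 400
python3 - <<'E'
from h import *
c=manip.camera_params('wrist');cv2.imwrite('pics/w1.png',manip.grab_frame('wrist'))
import json;json.dump({k:np.asarray(v).tolist() for k,v in c.items()},open('w1.json','w'))
s=manip.state();print(s['clock'],s['tcp_pos'],rot(s['tcp_rot']).as_matrix().round(3),s['joint_pos'])
E
```

```text
clock: 0.95
tcp_pos: [0.3382, -0.2457, 0.2964]
tcp_rot: [-0.0, 0.994, 0.111, 0.0]
wrist_force: [0.4, -0.9, 0.8]
grip_width: 0.0001
grasp_force: 0.0
clock: 1.75
tcp_pos: [0.4662, 0.0425, 0.3445]
tcp_rot: [-0.0, 0.999, 0.036, 0.0]
wrist_force: [0.5, -1.2, 0.0]
grip_width: -0.0001
grasp_force: 0.0
clock: 2.35
tcp_pos: [0.5469, 0.1855, 0.343]
tcp_rot: [0.0, 1.0, -0.011, -0.001]
wrist_force: [0.2, -0.2, 0.1]
grip_width: -0.0002
grasp_force: 0.0
2.4 [0.54614421 0.18490819 0.34340545] [[ 1.    -0.021 -0.001]
 [-0.021 -1.    -0.   ]
 [-0.001  0.    -1.   ]] [ 1.92885624e-01  1.42038280e-01  1.25779002e+00 -4.07525109e-05
  1.74325930e+00  1.78504918e+00]
```

View pics/w1.png

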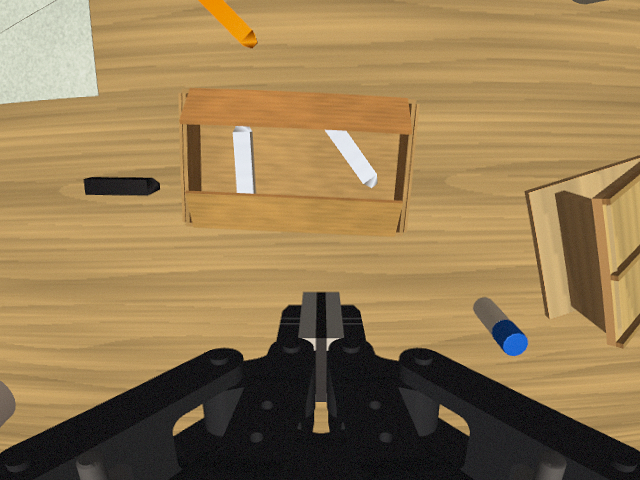

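The wrist view shows the carton rim corners at (182,93), (184,222), (405,232) and (417,101). The posts are at (244,160) and (352,157), and the stick cap is at (515,343).

```bash
python3 - <<'E'
from h import *
import json
c=json.load(open('w1.json'))
P=[onz(c,u,v,.052)[:2].round(4) for u,v in((182,93),(184,222),(405,232),(417,101))];print(P,np.mean(P,0))
for p in((235,129),(251,129),(244,193),(336,130),(368,187),(376,180)): print(p,onz(c,*p,.02)[:2].round(4))
print('stick cap',onz(c,515,343,.095)[:2], 'rack top edge',onz(c,597,200,.098)[:2],onz(c,614,345,.098)[:2])
E
```

```text
[array([0.6478, 0.3187]), array([0.5186, 0.3298]), array([0.5027, 0.0982]), array([0.6346, 0.0902])] [0.575925 0.209225]
(235, 129) [0.6111 0.2753]
(251, 129) [0.6106 0.2582]
(244, 193) [0.5422 0.2702]
(336, 130) [0.6074 0.1683]
(368, 187) [0.5459 0.134 ]
(376, 180) [0.5534 0.1253]
stick cap [ 0.39150149 -0.01494928] rack top edge [ 0.54341839 -0.07817541] [ 0.38405488 -0.12870244]
```

```bash

python3 -m creep '[[0,0.4,0.25,-0.9,0,0,0],[0,0.38,0.25,-0.9,0,0,0],[0,0,0,-0.9,0,0,0],[0,0,0,-0.9,0,0,0],[0,0,0,-0.9,0,0,0],[0,0,0,-0.9,0,0,0],[0,0,0,-0.9,0,0,0],[0,0,0,-0.1,0,0,0]]' 
python3 -m creep '[[0,0.3,0,0,0,0,0],[0,0.3,0,0,0,0,0],[0,0.3,0,0,0,0,0],[0,0.3,0,0,0,0,0],[0,0.3,0,0,0,0,0],[0,0.25,0,0,0,0,0],[0,0,0,0,0,0,0]]'
python3 -m creep '[[0,-0.6,0,0,0,0,0],[0,-0.6,0,0,0,0,0],[0,-0.6,0,0,0,0,0],[0,-0.3,0,0,0,0,0],[0,-0.3,0,0,0,0,0],[0,-0.3,0,0,0,0,0],[0,-0.3,0,0,0,0,0],[0,-0.3,0,0,0,0,0]]'
python3 -m creep '[[0,-0.3,0,0,0,0,0],[0,0,0,0,0,0,0],[0,0.5,0,0,0,0,0],[0,0.5,0,0.5,0,0,0],[0,0,0,1,0,0,0],[0,0,0,1,0,0,0],[0,0,0,1,0,0,0],[40,-0.4,0,1,0,0,0]]'
python3 - <<'E'
from h import *
import json
c=manip.camera_params('wrist');cv2.imwrite('pics/w2.png',manip.grab_frame('wrist'))
json.dump({k:np.asarray(v).tolist() for k,v in c.items()},open('w2.json','w'))
print(manip.state()['tcp_pos'])
E
```

```text
clock: 3.2
tcp_pos: [0.5747, 0.2036, 0.0845]
tcp_rot: [0.001, 1.0, -0.011, -0.003]
wrist_force: [-0.2, 0.2, 0.3]
grip_width: -0.0
grasp_force: 0.0
clock: 3.9
tcp_pos: [0.649, 0.2045, 0.0894]
tcp_rot: [-0.0, 1.0, -0.011, 0.001]
wrist_force: [-0.2, 0.2, 0.1]
grip_width: -0.0003
grasp_force: 0.0
clock: 4.7
tcp_pos: [0.5146, 0.2047, 0.0884]
tcp_rot: [-0.0, 1.0, -0.011, 0.0]
wrist_force: [1.3, 1.1, -1.2]
grip_width: 0.0001
grasp_force: 0.6
clock: 5.5
tcp_pos: [0.5278, 0.2045, 0.2694]
tcp_rot: [0.0, 1.0, -0.011, -0.0]
wrist_force: [-0.5, -0.4, -0.5]
grip_width: 0.0135
grasp_force: 0.0
[0.52673683 0.20508392 0.27674427]
```

View pics/w2.png

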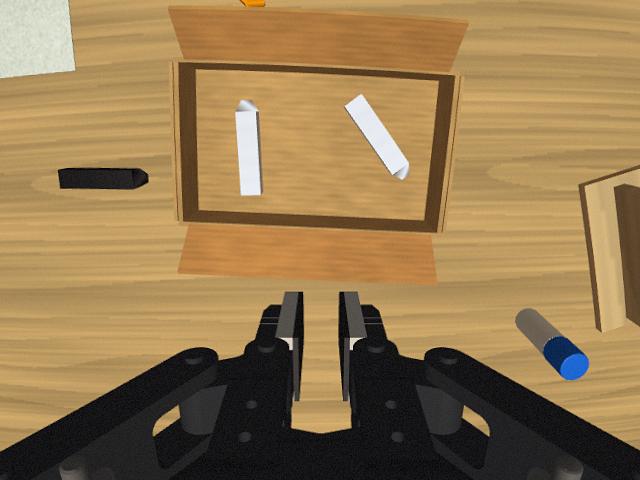

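Both flaps lean outward. The left post has tail corners (241,195) and (261,194) and its bevel at the top, (247,102). The right post has tail corners (346,107) and (361,95) and its bevel at (403,175).

```bash
python3 - <<'E'
from h import *
import json
c=json.load(open('w2.json'));im=cv2.imread('pics/w2.png')
m=((im.min(2)>150)).astype(np.uint8); m[:, :190]=0; m[240:]=0;m[:80]=0
cs,_=cv2.findContours(m,0,2)
for k in cs:
    if cv2.contourArea(k)<300: continue
    P=np.array([onz(c,float(u),float(v),.020)[:2] for u,v in k[:,0]])*1000
    r=cv2.minAreaRect(P.astype(np.float32)); b=cv2.boxPoints(r)
    l=b[1]-b[0]; w=b[2]-b[1]; a=l if np.linalg.norm(l)>np.linalg.norm(w) else w
    print(np.round(r[0],1),np.round(r[1],1),'axis deg',np.degrees(np.arctan2(a[1],a[0])))
for p in((241,195),(261,194),(236,111),(258,110),(346,107),(361,95)): print(p,onz(c,*p,.022)[:2].round(4))
s=manip.state();print(s['tcp_pos'],s['joint_pos'])
E
```

```text
[575.9 269.3] [19.9 84.2] axis deg -1.0735008
[581.9 151. ] [83.7 18.7] axis deg 35.35021
(241, 195) [0.5343 0.2777]
(261, 194) [0.5348 0.2592]
(236, 111) [0.6088 0.277 ]
(258, 110) [0.609  0.2576]
(346, 107) [0.6096 0.1809]
(361, 95) [0.6194 0.1678]
[0.52673683 0.20508392 0.27674427] [2.34877113e-01 1.17684425e-01 1.41747626e+00 2.25605999e-04
 1.59925282e+00 1.82758182e+00]
```

```bash

python3 -m creep '[[40,0.27,-0.27,-0.4,0,0,0.041],[40,0.27,-0.27,-0.4,0,0,0.041],[40,0.27,-0.27,-0.8,0,0,0.041],[40,0.27,-0.27,-0.8,0,0,0.041],[40,0.27,-0.27,-0.8,0,0,0.039],[40,0,0,-0.8,0,0,0],[40,0,0,-0.6,0,0,0],[40,0,0,0,0,0,0]]' 
python3 - <<'E'
from h import *
s=manip.state();print(s['tcp_pos'],s['grip_width'],rot(s['tcp_rot']).as_matrix().round(3))
E
```

```text
clock: 6.35
tcp_pos: [0.5796, 0.1503, 0.0807]
tcp_rot: [-0.001, 0.953, 0.303, -0.003]
wrist_force: [-0.8, 1.0, 1.3]
grip_width: 0.04
grasp_force: 0.0
[0.57960186 0.15034537 0.08065689] 0.04002937065143914 [[ 0.816  0.577 -0.006]
 [ 0.577 -0.816 -0.001]
 [-0.005 -0.003 -1.   ]]
```

```bash

python3 -m creep '[[40,0.03,0,-0.5,0,0,0],[40,0,0,-0.5,0,0,0],[40,0,0,-0.35,0,0,0],[40,0,0,0,0,0,0],[0,0,0,0,0,0,0],[0,0,0,0,0,0,0],[0,0,0,0,0,0,0],[0,0,0,0,0,0,0]]' 40
python3 -m creep '[[0,0,0,0,0,0,0],[0,0,0,0.5,0,0,0],[0,0,0,0.8,0,0,0],[0,0,0,1,0,0,0],[0,0,0,1,0,0,0],[0,0,0,1,0,0,0],[0,0,0,0.5,0,0,0],[0,0,0,0,0,0,0]]' 40
```

```text
clock: 7.15
tcp_pos: [0.5831, 0.1508, 0.0317]
tcp_rot: [0.0, 0.953, 0.303, 0.001]
wrist_force: [-0.5, -0.6, 6.9]
grip_width: 0.0162
grasp_force: 40.0
clock: 7.95
tcp_pos: [0.5833, 0.1509, 0.2265]
tcp_rot: [0.0, 0.953, 0.303, 0.003]
wrist_force: [0.1, -0.5, -0.3]
grip_width: 0.0163
grasp_force: 39.2
```

```bash
python3 - <<'E'
from h import *
import json
c=manip.camera_params('wrist');w=manip.grab_frame('wrist')
a=manip.grab_frame('side');s=manip.state();print(s['tcp_pos'],s['grip_width'])
p=proj(manip.camera_params('side'),s['tcp_pos']);print(p)
x,y=p.astype(int); cr=cv2.resize(a[y-50:y+50,x-50:x+50],(400,480),interpolation=cv2.INTER_CUBIC)
o=np.hstack([w[:,120:520],cr]);cv2.imwrite('pics/g1.png',o)
E
```

```text
[0.58230092 0.15071366 0.22256861] 0.016809604162175935
[305.78158822 256.48868481]
```

View pics/g1.png

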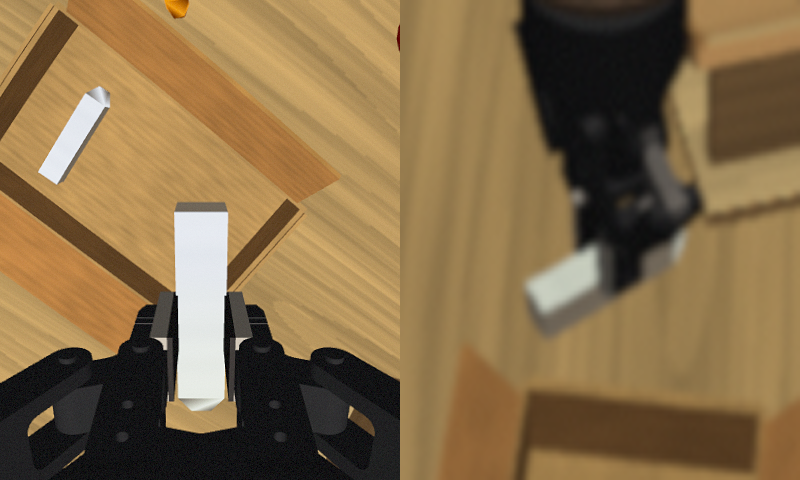

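```bash
python3 - <<'E'
from h import *
c=manip.camera_params('wrist');s=manip.state();T=rot(s['tcp_rot']).inv()
w=cv2.imread('pics/g1.png')[:,:400]
m=(w.min(2)>185); 
for r in (216,240,380,392): 
    q=np.where(m[r,140:260])[0]; print(r,q.min()+260,q.max()+260)
def at(u,v,h):
    o,d=ray(c,u,v); o=T.apply(o-s['tcp_pos']);d=T.apply(d); return o+d*(h-o[2])/d[2]
for h in(.0,.005,.01,.015):
    a,b,e=at(295,211,h),at(348,211,h),at(321,399,h)
    print(h,np.round([a,b,e],4).tolist(),'w',np.linalg.norm(a-b),'l',a[0]-e[0])
print(s['tcp_pos'])
E
```

```text
216 294 347
240 295 346
380 298 344
392 298 343
0.0 [[0.0431, -0.0087, 0.0], [0.0431, 0.0078, 0.0], [-0.0263, -0.0005, 0.0]] w 0.016473729990720255 l 0.0693774779683343
0.005 [[0.0421, -0.009, 0.005], [0.0421, 0.0082, 0.005], [-0.0301, -0.0005, 0.005]] w 0.01712946538998947 l 0.07213904248599264
0.01 [[0.041, -0.0093, 0.01], [0.041, 0.0085, 0.01], [-0.0339, -0.0005, 0.01]] w 0.017785200789258684 l 0.07490060700365095
0.015 [[0.0399, -0.0096, 0.015], [0.0399, 0.0088, 0.015], [-0.0377, -0.0005, 0.015]] w 0.0184409361885279 l 0.07766217152130926
[0.58230092 0.15071366 0.22256861]
```

```bash

python3 -m creep '[[0,-0.2,-0.95,0.2,0,0,0.04],[0,-0.2,-0.95,0.2,0,0,0.04],[0,-0.2,-0.95,0.2,0,0,0.04],[0,-0.2,-0.95,0.2,0,0,0.04],[0,-0.2,-0.95,0.2,0,0,0.04],[0,-0.2,-0.95,0.2,0,0,0.04],[0,-0.2,-0.95,0.2,0,0,0.04],[0,-0.2,-0.95,0.2,0,0,0.04]]' 40
python3 -m creep '[[0,-0.2,-0.95,0,0,0,0.04],[0,-0.2,-0.95,0,0,0,0.032],[0,0,0,0,0,0,0],[0,0,0,0,0,0,0]]' 40
python3 - <<'E'
from h import *
import json
c=manip.camera_params('wrist');cv2.imwrite('pics/r1.png',manip.grab_frame('wrist'))
json.dump({k:np.asarray(v).tolist() for k,v in c.items()},open('r1.json','w'))
s=manip.state();print(s['tcp_pos'],rot(s['tcp_rot']).as_matrix().round(3),s['joint_pos'])
E
```

```text
clock: 8.85
tcp_pos: [0.5175, -0.1546, 0.2854]
tcp_rot: [-0.001, 0.687, 0.726, -0.0]
wrist_force: [0.4, 0.6, -0.8]
grip_width: 0.017
grasp_force: 39.2
clock: 9.25
tcp_pos: [0.5019, -0.2297, 0.285]
tcp_rot: [-0.001, 0.604, 0.797, -0.0]
wrist_force: [0.5, 0.1, -1.0]
grip_width: 0.0167
grasp_force: 39.2
[ 0.50219249 -0.22895733  0.28536351] [[-0.271  0.962 -0.001]
 [ 0.962  0.271  0.001]
 [ 0.001 -0.001 -1.   ]] [-5.67469266e-01  9.34823110e-02  1.42692368e+00  1.86335669e-04
  1.62279925e+00 -8.42222094e-01]
```

View pics/r1.png

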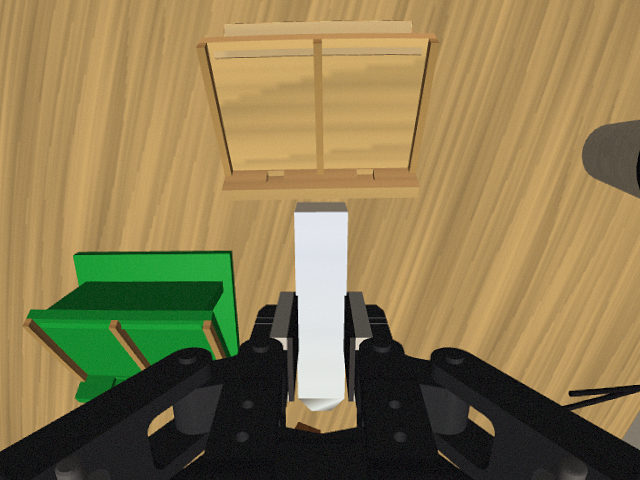

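Here the rack is nearly square to the view. The bores are at ~(275,176) and (365,172), the centre strip runs (317,40)–(320,172), and the green decoy is at the lower left.

```bash
python3 - <<'E'
from h import *
import json
c=json.load(open('r1.json'));im=cv2.imread('pics/r1.png')
o=np.zeros((600,800,3),np.uint8)
cv2.imwrite('pics/r1c.png',cv2.resize(im[155:205,215:425],(798,190*1),interpolation=cv2.INTER_CUBIC))
cv2.imwrite('pics/r1c.png',np.vstack([cv2.resize(im[160:200,215:325],(800,290),interpolation=cv2.INTER_CUBIC),cv2.resize(im[160:200,315:425],(800,290),interpolation=cv2.INTER_CUBIC)]))
for p in((275.5,176),(365,172.5)): print(p,onz(c,*p,.0446))
for p in((317,40),(320,172)): print(p,onz(c,*p,.105 if p[1]<100 else .0438))
E
```

```text
(275.5, 176) [ 0.45576011 -0.21704724  0.0446    ]
(365, 172.5) [ 0.53125876 -0.19260742  0.0446    ]
(317, 40) [ 0.46432813 -0.10855318  0.105     ]
(320, 172) [ 0.49284521 -0.20311344  0.0438    ]
```

View pics/r1c.png

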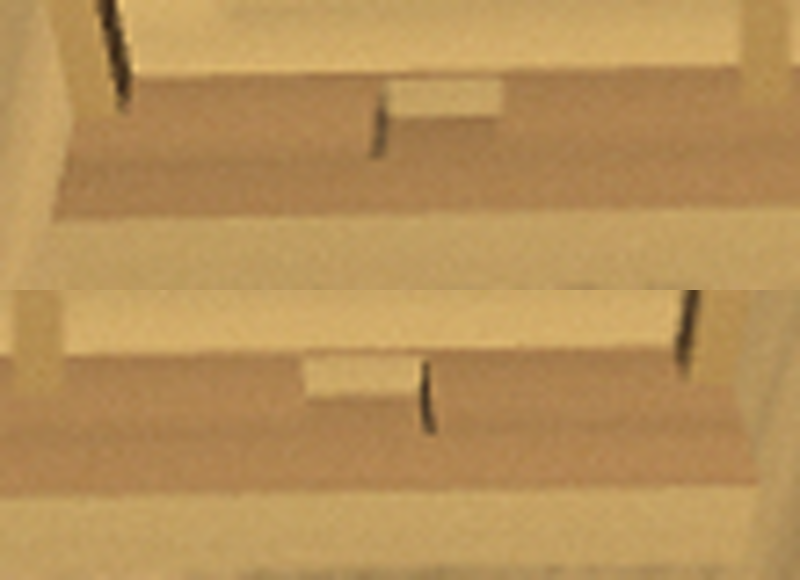

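The bore mouths' lower lips run (268.2,171.3)–(284.0,171.0) and (356.7,169.2)–(373.0,169.2).

```bash
python3 - <<'E'
from h import *
import json
np.set_printoptions(precision=4,suppress=True)
c=json.load(open('r1.json'))
A=[onz(c,*p,.0383) for p in((268.2,171.3),(284.0,171.0),(356.7,169.2),(373,169.2))]
print(np.linalg.norm(A[1]-A[0]),np.linalg.norm(A[3]-A[2]))
b1=(A[0]+A[1])/2;b2=(A[2]+A[3])/2;d=b2-b1;L=np.linalg.norm(d);print(b1,b2,L,np.degrees(np.arctan2(d[1],d[0])))
yh=-d/L; th=np.radians(32); up=np.array([yh[1],-yh[0],0])  # horiz uphill
bx=np.cos(th)*up+np.sin(th)*np.array([0,0,1]); bz=np.cross(bx,yh)
print('axes',bx,yh,bz)
mid=(b1+b2)/2
for n,s in(('bore1',1),('bore2',-1)):
    m=mid+s*.04*yh+bz*.0075; print(n,m)
print('top check at bed x=.116,z=8mm',proj(c,mid+bx*.116+bz*.0065),'foot',proj(c,mid))
print('quat tool', R.from_matrix(np.c_[bx,np.cross(-bz,bx),-bz]).as_matrix())
E
```

```text
0.014256426794109366 0.014674768688225724
[ 0.4548 -0.2136  0.0383] [ 0.5311 -0.1903  0.0383] 0.0798169432121665 16.954759554337716
axes [-0.2473  0.8112  0.5299] [-0.9565 -0.2916 -0.    ] [ 0.1545 -0.5069  0.848 ]
bore1 [ 0.4558 -0.2174  0.0447]
bore2 [ 0.5323 -0.1941  0.0447]
top check at bed x=.116,z=8mm [317.2498  44.1093] foot [320.4438 170.0937]
quat tool [[-0.2473  0.9565 -0.1545]
 [ 0.8112  0.2916  0.5069]
 [ 0.5299  0.     -0.848 ]]
```

```bash

python3 -m creep '[[0,-0.2,0.06,-0.2,0,0,0.007],[0,-0.2,0.06,-0.4,0.034,0.0104,0],[0,-0.2,0.06,-0.4,0.034,0.0104,0],[0,-0.2,0.06,-0.5,0.034,0.0104,0],[0,-0.2,0.06,-0.6,0.034,0.0104,0],[0,-0.17,0.08,-0.7,0.034,0.0104,0],[0,0,0,-0.67,0,0,0],[0,0,0,0,0,0,0]]' 40
cat > t.py <<'E'
from h import *
import sys
np.set_printoptions(precision=4,suppress=True)
bx=np.array([-.2473,.8112,.5299]);by=np.array([-.9565,-.2916,0]);bz=np.array([.1545,-.5069,.848])
M={'1':np.array([.4558,-.2174,.0447]),'2':np.array([.5323,-.1941,.0447])}
def rep(k,off):  # off: post centre in tool frame; prints post centre in bore frame
    s=manip.state();q=rot(s['tcp_rot']);B=np.c_[bx,by,bz]
    p=s['tcp_pos']+q.apply(off)-M[k]
    print('clock',s['clock'],'bore-frame post mm',1000*B.T@p,'tool axes in bed\n',B.T@q.as_matrix(),'F bed',B.T@s['wrist_force'],'grip',s['grip_width'],'j',s['joint_pos'])
    return B
E
python3 -c "
from t import *
rep('1',[-.001,-.0005,.0185])"
```

```text
clock: 10.1
tcp_pos: [0.4547, -0.2125, 0.1441]
tcp_rot: [-0.225, 0.571, 0.772, 0.164]
wrist_force: [-0.3, -0.0, 1.0]
grip_width: 0.0169
grasp_force: 39.2
clock 10.1 bore-frame post mm [56.0184  0.1748 63.1696] tool axes in bed
 [[ 1.      0.0001  0.0054]
 [ 0.0001 -1.      0.0039]
 [ 0.0053 -0.004  -0.9999]] F bed [0.5773 0.3021 0.7672] grip 0.016868259213555666 j [-0.755   0.341   1.5154  0.2713  1.7812 -1.0628]
```

```bash

python3 -m creep '[[0,-0.077,0.253,-0.424,0,0,0],[0,-0.077,0.253,-0.424,0,0,0],[0,-0.06,0.19,-0.318,0,0,0],[0,-0.02,0.063,-0.106,0,0,0],[0,0,0,0,0,0,0]]' 40
python3 -c "
from t import *
rep('1',[-.001,-.0005,.0185])"
```

```text
clock: 10.6
tcp_pos: [0.4464, -0.1832, 0.0971]
tcp_rot: [-0.221, 0.571, 0.773, 0.164]
wrist_force: [0.1, 0.4, 0.4]
grip_width: 0.0165
grasp_force: 39.2
clock 10.6 bore-frame post mm [56.794  -0.4404  7.1754] tool axes in bed
 [[ 1.      0.003  -0.0004]
 [ 0.003  -1.      0.0009]
 [-0.0004 -0.0009 -1.    ]] F bed [ 0.4904 -0.2514  0.1904] grip 0.016540644812490866 j [-0.7288  0.3378  1.6228  0.2792  1.6678 -1.0702]
```

```bash

python3 -m creep '[[0,-0.008,0.025,-0.042,0,0,0],[0,-0.008,0.025,-0.042,0,0,0],[0,0,0,0,0,0,0]]' 40
python3 -m creep '[[0,-0.008,0.025,-0.042,0,0,0],[0,0,0,0,0,0,0]]' 40
python3 -c "
from t import *
rep('1',[-.001,-.0005,.0185])"
```

```text
clock: 10.9
tcp_pos: [0.4456, -0.1819, 0.0934]
tcp_rot: [-0.221, 0.571, 0.773, 0.164]
wrist_force: [-0.9, 0.4, 0.7]
grip_width: 0.0165
grasp_force: 39.2
clock: 11.1
tcp_pos: [0.4451, -0.1807, 0.0914]
tcp_rot: [-0.222, 0.571, 0.773, 0.164]
wrist_force: [-0.2, -0.1, -0.6]
grip_width: 0.0167
grasp_force: 39.2
clock 11.1 bore-frame post mm [56.1672 -0.0074  0.8625] tool axes in bed
 [[ 1.      0.0022  0.0002]
 [ 0.0022 -1.      0.0006]
 [ 0.0001 -0.0007 -1.    ]] F bed [-0.3165  0.2391 -0.493 ] grip 0.016703483608111996 j [-0.7272  0.3396  1.6335  0.2801  1.6555 -1.0714]
```

```bash

python3 -m creep '[[0,0.025,-0.081,-0.053,0,0,0],[0,0.025,-0.081,-0.053,0,0,0],[0,0.025,-0.081,-0.053,0,0,0],[0,0.025,-0.081,-0.053,0,0,0],[0,0,0,0,0,0,0]]' 40
python3 -m creep '[[0,0.0125,-0.04,-0.0265,0,0,0],[0,0.0125,-0.04,-0.0265,0,0,0],[0,0,0,0,0,0,0]]' 40
python3 -c "
from t import *
rep('1',[-.001,-.0005,.0185])"
```

```text
clock: 11.6
tcp_pos: [0.4492, -0.1941, 0.0826]
tcp_rot: [-0.222, 0.571, 0.773, 0.164]
wrist_force: [1.1, -1.1, 0.1]
grip_width: 0.0171
grasp_force: 39.2
clock: 11.9
tcp_pos: [0.4502, -0.1969, 0.0808]
tcp_rot: [-0.222, 0.571, 0.773, 0.164]
wrist_force: [0.1, 0.5, -0.7]
grip_width: 0.016
grasp_force: 39.1
clock 11.9 bore-frame post mm [36.1555 -0.1122  0.8365] tool axes in bed
 [[ 1.      0.0023  0.0003]
 [ 0.0023 -1.      0.0007]
 [ 0.0003 -0.0007 -1.    ]] F bed [-0.0577 -0.2469 -0.842 ] grip 0.01597578248972432 j [-0.7417  0.3761  1.6077  0.2731  1.6491 -1.0872]
```

```bash

python3 -m creep '[[0,0.0062,-0.02,-0.0132,0,0,0],[0,0.0062,-0.02,-0.0132,0,0,0],[0,0,0,0,0,0,0]]' 40
python3 -c "
from t import *
rep('1',[-.001,-.0005,.0185])"
```

```text
clock: 12.2
tcp_pos: [0.4503, -0.1971, 0.0805]
tcp_rot: [-0.223, 0.57, 0.773, 0.165]
wrist_force: [-4.3, 11.8, 10.4]
grip_width: 0.0166
grasp_force: 39.4
clock 12.2 bore-frame post mm [35.8152 -0.1268  0.703 ] tool axes in bed
 [[ 1.      0.003   0.0035]
 [ 0.003  -1.      0.0013]
 [ 0.0035 -0.0013 -1.    ]] F bed [16.1391  0.711   2.1749] grip 0.016595920843583977 j [-0.7423  0.3788  1.6058  0.2738  1.6516 -1.0887]
```

```bash

python3 -m creep '[[0,-0.008,0.025,0.016,0,0,0],[30,0,0,0,0,0,0],[30,0,0,0,0,0,0],[30,0,0,0,0,0,0],[30,0,0,0,0,0,0]]' 40
python3 -m creep '[[30,0.04,-0.127,0.212,0,0,0],[30,0.077,-0.253,0.424,0,0,0],[30,0.15,-0.5,0.85,0,0,0],[30,0.15,-0.5,0.85,0,0,0],[30,0,0,0.5,0,0,0],[30,0,0,0.5,0,0,0],[30,0,0,0,0,0,0]]'
python3 - <<'E'
from h import *
import json
c=manip.camera_params('wrist');w=manip.grab_frame('wrist');cv2.imwrite('pics/p1.png',w)
json.dump({k:np.asarray(v).tolist() for k,v in c.items()},open('p1.json','w'))
a=manip.grab_frame('scene');b=manip.grab_frame('side')
o=np.hstack([cv2.resize(w,(533,400)),cv2.resize(a[200:290,220:280],(267,400),interpolation=cv2.INTER_CUBIC)]);cv2.imwrite('pics/p1c.png',o)
print(manip.state()['tcp_pos'],manip.state()['joint_pos'])
E
```

```text
clock: 12.7
tcp_pos: [0.4504, -0.1976, 0.0805]
tcp_rot: [-0.221, 0.571, 0.773, 0.164]
wrist_force: [-0.0, 0.3, 0.5]
grip_width: 0.03
grasp_force: 0.0
clock: 13.4
tcp_pos: [0.4676, -0.2536, 0.2169]
tcp_rot: [-0.219, 0.571, 0.774, 0.164]
wrist_force: [0.6, 0.5, 0.2]
grip_width: 0.03
grasp_force: 0.0
[ 0.46695096 -0.25271605  0.21359087] [-0.78730925  0.35488384  1.34828028  0.26786354  1.93131646 -1.05397247]
```

View pics/p1c.png

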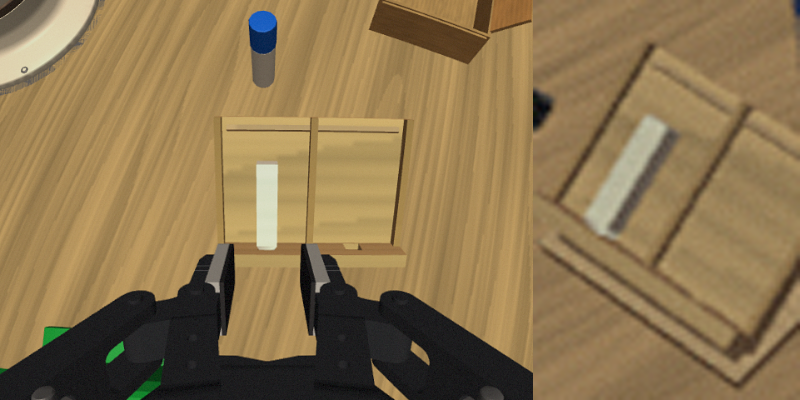

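The first post lies in the left lane with its tail at about (267,163) in the scaled view, nose at the bore and the second bore free at (350,245). Next I check that in numbers and fetch the second post.

```bash
python3 - <<'E'
from t import *
import json
c=json.load(open('p1.json'))
for x in (33,36,42): print(x,proj(c,M['1']+bx*(x+42)/1000+bz*.009))
im=cv2.imread('pics/p1.png'); m=im.min(2)>150; print([ (r,np.where(m[r,270:370])[0]+270) for r in range(190,206,1)][::1] if 0 else [(r,int(m[r,300:345].sum())) for r in range(190,206)])
E
python3 -m creep '[[40,0.195,0.93,0.5,-0.034,-0.0104,0],[40,0.195,0.93,0.5,-0.034,-0.0104,0],[40,0.195,0.93,0.5,-0.034,-0.0104,0],[40,0.195,0.93,0,-0.034,-0.0104,0],[40,0.195,0.93,0,-0.034,-0.0104,0],[40,0.195,0.93,0,0,0,0.045],[40,0.195,0.93,0,0,0,0.045],[40,0.195,0.93,0,0,0,0.045]]' 40
python3 -m creep '[[40,0.195,0.93,0,0,0,0.045],[40,0.195,0.93,0,0,0,0.045],[40,0.195,0.93,0,0,0,0.045],[40,0.195,0.93,0,0,0,0.045],[40,0.195,0.93,-0.5,0,0,0.045],[40,0.195,0.93,-0.5,0,0,0.042],[40,0,0,-0.5,0,0,0],[40,0,0,0,0,0,0]]' 40
python3 - <<'E'
from h import *
s=manip.state();print(s['tcp_pos'],rot(s['tcp_rot']).as_matrix().round(3),s['joint_pos'])
E
```

```text
33 [320.3297 202.2882]
36 [320.3439 198.0298]
42 [320.3727 189.4454]
[(190, 0), (191, 0), (192, 0), (193, 0), (194, 0), (195, 0), (196, 0), (197, 25), (198, 26), (199, 26), (200, 26), (201, 26), (202, 26), (203, 26), (204, 26), (205, 26)]
clock: 14.35
tcp_pos: [0.5292, 0.0468, 0.2733]
tcp_rot: [-0.0, 0.409, 0.913, -0.0]
wrist_force: [0.1, -1.4, -0.4]
grip_width: 0.04
grasp_force: 0.0
clock: 15.15
tcp_pos: [0.575, 0.2686, 0.2099]
tcp_rot: [-0.003, 0.004, 1.0, -0.001]
wrist_force: [-0.6, -1.3, 0.3]
grip_width: 0.0397
grasp_force: 0.0
[0.57497985 0.26857506 0.20988755] [[-1.     0.008 -0.006]
 [ 0.008  1.    -0.002]
 [ 0.006 -0.002 -1.   ]] [ 3.15787356e-01  2.92980319e-01  1.34213450e+00 -2.42656140e-04
  1.51284020e+00 -1.24690076e+00]
```

```bash

python3 -m creep '[[40,0.02,0.01,-1,0,0,0],[40,0,0,-1,0,0,0],[40,0,0,-1,0,0,0],[40,0,0,-0.8,0,0,0],[40,0,0,-0.5,0,0,0],[40,0,0,-0.2,0,0,0],[40,0,0,0,0,0,0],[0,0,0,0,0,0,0]]' 40
python3 -m creep '[[0,0,0,0,0,0,0],[0,0,0,0,0,0,0],[0,0,0,0,0,0,0],[0,0,0,0,0,0,0]]' 40
python3 -m creep '[[0,0,0,0.5,0,0,0],[0,0,0,0.8,0,0,0],[0,0,0,1,0,0,0],[0,0,0,1,0,0,0],[0,0,0,1,0,0,0],[0,0,0,1,0,0,0],[0,0,0,0,0,0,0],[0,0,0,0,0,0,0]]' 40
python3 - <<'E'
from h import *
c=manip.camera_params('wrist');w=manip.grab_frame('wrist');cv2.imwrite('pics/g2.png',w)
s=manip.state();T=rot(s['tcp_rot']).inv();print(s['tcp_pos'],rot(s['tcp_rot']).as_matrix().round(3))
cv2.imwrite('pics/g2c.png',w[180:480,120:520])
m=(w.min(2)>150)
for r in list(range(196,216,2))+[240,380]+list(range(388,412,2)):
    q=np.where(m[r,280:362])[0]+280; print(r,(q.min(),q.max()) if len(q) else '',end=' ')
E
```

```text
clock: 15.95
tcp_pos: [0.5778, 0.2684, 0.0355]
tcp_rot: [0.001, 0.005, 1.0, 0.0]
wrist_force: [-0.5, 0.2, 0.0]
grip_width: 0.0268
grasp_force: 0.0
clock: 16.35
tcp_pos: [0.5779, 0.2686, 0.0358]
tcp_rot: [0.001, 0.005, 1.0, 0.0]
wrist_force: [-0.6, -2.1, 6.7]
grip_width: 0.0161
grasp_force: 39.2
clock: 17.15
tcp_pos: [0.5773, 0.2686, 0.2476]
tcp_rot: [0.001, 0.005, 1.0, 0.0]
wrist_force: [-0.1, -0.2, -0.7]
grip_width: 0.0159
grasp_force: 39.1
[0.57691624 0.2684566  0.24613169] [[-1.    0.01  0.  ]
 [ 0.01  1.    0.  ]
 [-0.    0.   -1.  ]]
196  198  200  202  204  206 (np.int64(294), np.int64(346)) 208 (np.int64(294), np.int64(346)) 210 (np.int64(294), np.int64(346)) 212 (np.int64(294), np.int64(346)) 214 (np.int64(294), np.int64(346)) 240 (np.int64(295), np.int64(346)) 380 (np.int64(298), np.int64(343)) 388 (np.int64(299), np.int64(343)) 390 (np.int64(301), np.int64(329)) 392 (np.int64(303), np.int64(334)) 394 (np.int64(305), np.int64(336)) 396 (np.int64(308), np.int64(335)) 398 (np.int64(289), np.int64(353)) 400 (np.int64(288), np.int64(353)) 402  404  406  408  410
```

View pics/g2c.png

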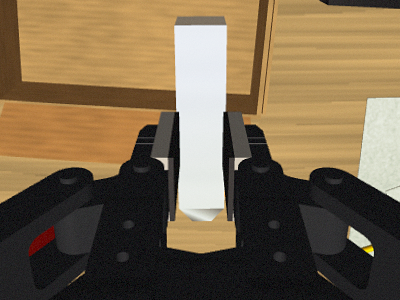

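The second post is held square in the jaws, bevel towards the tool's −x side (~(320,395) full frame), with its tail edge at row 205. Now I work out where its middle is in the tool.

```bash
python3 - <<'E'
from h import *
c=manip.camera_params('wrist');s=manip.state();T=rot(s['tcp_rot']).inv()
def at(u,v,h):
    o,d=ray(c,u,v); o=T.apply(o-s['tcp_pos']);d=T.apply(d); return o+d*(h-o[2])/d[2]
for h in(.006,.01,.014):
    a,b,e=at(294,205,h),at(347,205,h),at(321,389,h)
    print(h,np.round([a,b,e],4).tolist(),'w',np.linalg.norm(a-b),'l',a[0]-e[0])
print(s['tcp_pos'],s['joint_pos'])
E
```

```text
0.006 [[0.0451, -0.0084, 0.006], [0.0451, 0.0088, 0.006], [-0.0251, 0.0004, 0.006]] w 0.017195330258410375 l 0.07017810501829405
0.01 [[0.0443, -0.0087, 0.01], [0.0443, 0.009, 0.01], [-0.0281, 0.0004, 0.01]] w 0.01771795182108793 l 0.07231104404064706
0.014 [[0.0435, -0.0089, 0.014], [0.0435, 0.0093, 0.014], [-0.031, 0.0004, 0.014]] w 0.018240573383765488 l 0.07444398306300004
[0.57691624 0.2684566  0.24613169] [ 3.14593359e-01  2.79268692e-01  1.28663855e+00 -1.10361839e-04
  1.57528137e+00 -1.24667084e+00]
```

```bash

python3 -m creep '[[0,-0.08,-0.825,0,0,0,-0.0447],[0,-0.08,-0.825,0,0,0,-0.0447],[0,-0.08,-0.825,0,0,0,-0.0447],[0,-0.08,-0.825,0,0,0,-0.0447],[0,-0.08,-0.825,0,0,0,-0.0447],[0,-0.08,-0.825,0,0,0,-0.0447],[0,-0.08,-0.825,0,0,0,-0.0447],[0,-0.08,-0.825,0,0,0,-0.0447]]' 40
python3 -m creep '[[0,-0.08,-0.825,0,0,0,-0.0447],[0,-0.08,-0.825,-0.3,0.034,0.0104,0],[0,-0.08,-0.825,-0.4,0.034,0.0104,0],[0,-0.08,-0.825,-0.5,0.034,0.0104,0],[0,-0.08,-0.825,-0.6,0.034,0.0104,0],[0,-0.08,-0.825,-0.7,0.034,0.0104,0],[0,0,0,0,0,0,0],[0,0,0,0,0,0,0]]' 40
python3 -c "
from t import *
rep('2',[.0017,.0003,.0224])"
```

```text
clock: 18.0
tcp_pos: [0.5507, 0.0033, 0.2448]
tcp_rot: [-0.001, 0.539, 0.842, -0.0]
wrist_force: [0.8, 0.2, 0.7]
grip_width: 0.0165
grasp_force: 39.1
clock: 18.8
tcp_pos: [0.5316, -0.1941, 0.1434]
tcp_rot: [-0.224, 0.572, 0.772, 0.164]
wrist_force: [0.3, 0.5, 1.2]
grip_width: 0.0157
grasp_force: 39.2
clock 18.8 bore-frame post mm [54.2492  0.4413 61.249 ] tool axes in bed
 [[ 1.     -0.0021  0.0037]
 [-0.0021 -1.      0.0019]
 [ 0.0036 -0.0019 -1.    ]] F bed [ 0.9373 -0.4671  0.833 ] grip 0.01573467750627528 j [-0.6566  0.4442  1.3723  0.3204  1.789  -0.9556]
```

```bash

python3 -m creep '[[0,-0.077,0.253,-0.424,0,0,0],[0,-0.077,0.253,-0.424,0,0,0],[0,-0.06,0.19,-0.318,0,0,0],[0,0,0,0,0,0,0],[0,0,0,0,0,0,0]]' 40
python3 -c "
from t import *
rep('2',[.0017,.0003,.0224])"
```

```text
clock: 19.3
tcp_pos: [0.5241, -0.1653, 0.1005]
tcp_rot: [-0.221, 0.571, 0.773, 0.164]
wrist_force: [-0.5, -0.2, -0.2]
grip_width: 0.0161
grasp_force: 39.2
clock 19.3 bore-frame post mm [56.6652 -0.8264  9.0259] tool axes in bed
 [[ 1.      0.0028 -0.0014]
 [ 0.0027 -1.      0.0004]
 [-0.0014 -0.0004 -1.    ]] F bed [-0.1053  0.5379 -0.1304] grip 0.016082846169649452 j [-0.6278  0.4387  1.4723  0.3263  1.6857 -0.9646]
```

```bash

python3 -m creep '[[0,-0.027,0.019,-0.042,0,0,0],[0,-0.008,0.025,-0.042,0,0,0],[0,-0.008,0.025,-0.042,0,0,0],[0,0,0,0,0,0,0]]' 40
python3 -m creep '[[0,-0.006,0.019,-0.032,0,0,0],[0,0,0,0,0,0,0]]' 40
python3 -c "
from t import *
rep('2',[.0017,.0003,.0224])"
```

```text
clock: 19.7
tcp_pos: [0.5219, -0.1629, 0.0942]
tcp_rot: [-0.222, 0.572, 0.773, 0.164]
wrist_force: [-0.1, 0.6, -0.4]
grip_width: 0.0156
grasp_force: 39.2
clock: 19.9
tcp_pos: [0.5217, -0.1621, 0.0929]
tcp_rot: [-0.222, 0.571, 0.773, 0.164]
wrist_force: [0.2, 0.5, -0.5]
grip_width: 0.016
grasp_force: 39.2
clock 19.9 bore-frame post mm [55.8325  0.5061  0.59  ] tool axes in bed
 [[ 1.      0.0013  0.0002]
 [ 0.0013 -1.      0.0007]
 [ 0.0001 -0.0007 -1.    ]] F bed [ 0.1113 -0.29   -0.6398] grip 0.016011796796332314 j [-0.6262  0.4404  1.4876  0.3271  1.6706 -0.9672]
```

```bash

python3 -m creep '[[0,0.032,-0.079,-0.053,0,0,0],[0,0.025,-0.081,-0.053,0,0,0],[0,0.025,-0.081,-0.053,0,0,0],[0,0.025,-0.081,-0.053,0,0,0],[0,0,0,0,0,0,0]]' 40
python3 -m creep '[[0,0.0125,-0.04,-0.0265,0,0,0],[0,0.0125,-0.04,-0.0265,0,0,0],[0,0.0062,-0.02,-0.0132,0,0,0],[0,0,0,0,0,0,0]]' 40
python3 -c "
from t import *
rep('2',[.0017,.0003,.0224])"
```

```text
clock: 20.4
tcp_pos: [0.526, -0.1754, 0.0841]
tcp_rot: [-0.222, 0.572, 0.773, 0.164]
wrist_force: [-0.4, -0.2, -0.2]
grip_width: 0.016
grasp_force: 39.2
clock: 20.8
tcp_pos: [0.527, -0.1776, 0.0827]
tcp_rot: [-0.223, 0.571, 0.773, 0.165]
wrist_force: [-5.7, 12.0, 11.4]
grip_width: 0.0158
grasp_force: 39.6
clock 20.8 bore-frame post mm [36.601   0.0381  0.6669] tool axes in bed
 [[ 1.      0.0024  0.0035]
 [ 0.0024 -1.      0.0011]
 [ 0.0034 -0.0011 -1.    ]] F bed [17.2135  1.9046  2.7186] grip 0.015836826195960368 j [-0.6413  0.4752  1.4604  0.3217  1.6709 -0.9839]
```

```bash

python3 -m creep '[[0,-0.008,0.025,0.016,0,0,0],[30,0,0,0,0,0,0],[30,0,0,0,0,0,0],[30,0,0,0,0,0,0],[30,0,0,0,0,0,0]]' 40
python3 -m creep '[[30,0.04,-0.127,0.212,0,0,0],[30,0.077,-0.253,0.424,0,0,0],[30,0.15,-0.5,0.85,0,0,0],[30,0.15,-0.5,0.85,0,0,0],[30,0,0,0.5,0,0,0],[30,0,0,0.5,0,0,0],[30,0,0,0,0,0,0],[30,0,0,0,0,0,0]]'
python3 - <<'E'
from t import *
c=manip.camera_params('wrist');w=manip.grab_frame('wrist');a=manip.grab_frame('side')
m=(w.min(2)>140).astype(np.uint8); m[330:]=0
o=c['position']
for k in cv2.findContours(m,0,2)[0]:
    if cv2.contourArea(k)<300: continue
    # cast contour onto post top-face plane (bed z=18mm -> bore z=9mm)
    P=[]
    for u,v in k[:,0].astype(float):
        o,d=ray(c,u,v); P.append(o+d*((M['1']+bz*.009-o)@bz)/(d@bz))
    P=np.array(P)-(M['1']+M['2'])/2
    Q=1000*np.c_[P@bx,P@by]; r=cv2.minAreaRect(Q.astype(np.float32))
    print('centre',r[0],'size',r[1],'ang',r[2],'tail x',Q[:,0].max())
cv2.imwrite('pics/fin.png',np.hstack([cv2.resize(w,(533,400)),cv2.resize(a[270:400,250:370],(267,400))]))
s=manip.state();print(s['clock'],s['tcp_pos'],s['wrist_force'])
E
```

```text
clock: 21.3
tcp_pos: [0.527, -0.1781, 0.0824]
tcp_rot: [-0.222, 0.572, 0.773, 0.164]
wrist_force: [0.4, -0.4, -0.5]
grip_width: 0.03
grasp_force: 0.0
clock: 22.1
tcp_pos: [0.5437, -0.2335, 0.2162]
tcp_rot: [-0.221, 0.572, 0.773, 0.164]
wrist_force: [0.2, 1.0, -0.4]
grip_width: 0.0302
grasp_force: 0.0
centre (40.43777084350586, 39.9990119934082) size (18.25279998779297, 77.16903686523438) ang 89.95462799072266 tail x 79.01896640824712
centre (40.924224853515625, -38.69660186767578) size (78.93096923828125, 17.751405715942383) ang 0.5750594735145569 tail x 80.3402971852462
centre (192.58155822753906, 166.9380340576172) size (25.24665641784668, 63.81993865966797) ang 47.78178024291992 tail x 212.94470523714426
22.2 [ 0.5434 -0.2331  0.2152] [-0.7024 -0.1105 -0.0296]
```

View pics/fin.png

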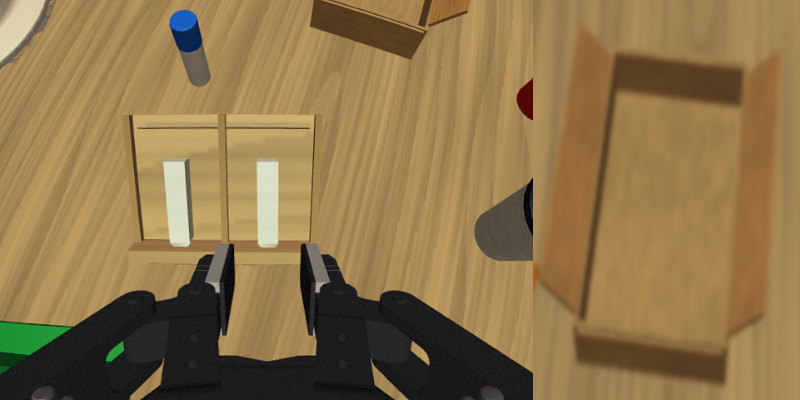

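Both posts lie in their lanes: tails at (177,160) and (267,160) scaled, noses at the toe board, carton empty, both flaps open. The second post reads about 1 mm higher up the slope and 1.3 mm to one side, so it may be leaning on the bore's edge. I'll nudge it home from its tail with closed fingertips.

```bash
python3 - <<'E'
from t import *
B=rep('2',[0,0,0]);p=manip.state()['tcp_pos']
for t in((.102,.0008,.060),(.102,.0008,.017)):
    q=M['2']+B@np.array(t); print('goal',q,'units',(q-p)/.04); p=q
E
```

```text
clock 22.2 bore-frame post mm [ 55.9447   0.7189 166.1181] tool axes in bed
 [[ 1.      0.001   0.0009]
 [ 0.001  -1.      0.0012]
 [ 0.0008 -0.0012 -1.    ]] F bed [ 0.0684  0.704  -0.0776] grip 0.030326928498416953 j [-0.6898  0.459   1.2008  0.3193  1.9455 -0.94  ]
goal [ 0.5156 -0.142   0.1496] units [-0.6967  2.2782 -1.64  ]
goal [ 0.5089 -0.1202  0.1132] units [-0.1661  0.5449 -0.9116]
```

```bash

python3 -m creep '[[0,-0.174,0.57,-0.41,0,0,0],[0,-0.174,0.57,-0.41,0,0,0],[0,-0.174,0.57,-0.41,0,0,0],[0,-0.174,0.57,-0.41,0,0,0],[0,-0.083,0.272,-0.456,0,0,0],[0,-0.05,0.163,-0.274,0,0,0],[0,-0.03,0.1,-0.16,0,0,0],[0,0,0,0,0,0,0]]' 30
python3 -c "
from t import *
rep('2',[0,0,0])"
```

```text
clock: 23.0
tcp_pos: [0.5091, -0.1204, 0.1141]
tcp_rot: [-0.222, 0.571, 0.773, 0.164]
wrist_force: [-0.4, 0.3, -0.2]
grip_width: 0.0001
grasp_force: 0.0
clock 23.0 bore-frame post mm [102.2915   0.7316  17.9698] tool axes in bed
 [[ 1.      0.001   0.001 ]
 [ 0.001  -1.      0.0014]
 [ 0.0009 -0.0014 -1.    ]] F bed [ 0.2055  0.2902 -0.3526] grip 0.00013224370968437793 j [-0.5833  0.363   1.55    0.346   1.6725 -0.9236]
```

```bash

python3 -m creep '[[0,0.025,-0.081,-0.053,0,0,0],[0,0.025,-0.081,-0.053,0,0,0],[0,0.0125,-0.04,-0.0265,0,0,0],[0,0,0,0,0,0,0]]' 
python3 -m creep '[[0,0.0125,-0.04,-0.0265,0,0,0],[0,0,0,0,0,0,0]]' 
python3 -c "
from t import *
rep('2',[0,0,0])"
```

```text
clock: 23.4
tcp_pos: [0.5119, -0.1292, 0.1094]
tcp_rot: [-0.221, 0.572, 0.773, 0.164]
wrist_force: [-0.1, 0.1, 0.8]
grip_width: 0.0002
grasp_force: 0.0
clock: 23.6
tcp_pos: [0.5123, -0.1304, 0.1084]
tcp_rot: [-0.222, 0.572, 0.773, 0.164]
wrist_force: [0.6, -0.3, 0.5]
grip_width: -0.0001
grasp_force: 0.0
clock 23.6 bore-frame post mm [90.3017  0.5287 18.6244] tool axes in bed
 [[ 1.      0.0013  0.    ]
 [ 0.0013 -1.      0.0005]
 [-0.     -0.0005 -1.    ]] F bed [-0.1135 -0.4534  0.7024] grip -0.00012782968084556998 j [-0.5939  0.3817  1.5366  0.3414  1.6695 -0.9351]
```

```bash

python3 -m creep '[[0,0.0062,-0.02,-0.0132,0,0,0],[0,0,0,0,0,0,0]]' 
python3 -m creep '[[0,0.0062,-0.02,-0.0132,0,0,0],[0,0,0,0,0,0,0]]' 
python3 -c "
from t import *
rep('2',[0,0,0])"
```

```text
clock: 23.8
tcp_pos: [0.5126, -0.1311, 0.1079]
tcp_rot: [-0.222, 0.571, 0.773, 0.164]
wrist_force: [0.8, -0.2, -0.8]
grip_width: -0.0001
grasp_force: 0.0
clock: 24.0
tcp_pos: [0.5127, -0.1316, 0.1075]
tcp_rot: [-0.222, 0.571, 0.773, 0.164]
wrist_force: [-1.0, 3.4, 2.8]
grip_width: 0.0002
grasp_force: 2.5
clock 24.0 bore-frame post mm [88.8427  0.4932 18.5822] tool axes in bed
 [[ 1.      0.0017  0.0008]
 [ 0.0017 -1.      0.0006]
 [ 0.0007 -0.0007 -1.    ]] F bed [ 4.5339 -0.0057  0.4955] grip 0.00018032990512975255 j [-0.5952  0.3846  1.5347  0.3412  1.6697 -0.937 ]
```

```bash

python3 -m creep '[[0,0.005,-0.016,-0.0106,0,0,0],[0,0,0,0,0,0,0]]' 
python3 -c "
from t import *
rep('2',[0,0,0])"
python3 -m creep '[[0,-0.012,0.04,0.026,0,0,0],[0,-0.012,0.04,0.026,0,0,0],[0,0.04,-0.127,0.212,0,0,0],[0,0.15,-0.5,0.85,0,0,0],[0,0.15,-0.5,0.85,0,0,0],[0,0.12,-0.5,0.85,0,0,0],[0,0.1,-0.4,0.1,0,0,0],[0,0,0,0,0,0,0]]'
python3 - <<'E'
from t import *
c=manip.camera_params('wrist');w=manip.grab_frame('wrist')
m=(w.min(2)>140).astype(np.uint8); m[330:]=0
for k in cv2.findContours(m,0,2)[0]:
    if cv2.contourArea(k)<300: continue
    P=[]
    for u,v in k[:,0].astype(float):
        o,d=ray(c,u,v); P.append(o+d*((M['1']+bz*.009-o)@bz)/(d@bz))
    P=np.array(P)-(M['1']+M['2'])/2
    Q=1000*np.c_[P@bx,P@by]; r=cv2.minAreaRect(Q.astype(np.float32))
    print('centre',r[0],'size',r[1],'ang',r[2],'tail x',Q[:,0].max())
print(manip.state()['tcp_pos'])
E
```

```text
clock: 24.2
tcp_pos: [0.5128, -0.1317, 0.1074]
tcp_rot: [-0.222, 0.571, 0.773, 0.165]
wrist_force: [-3.3, 8.6, 8.0]
grip_width: -0.0004
grasp_force: 6.0
clock 24.2 bore-frame post mm [88.6376  0.4427 18.584 ] tool axes in bed
 [[ 1.      0.002   0.0019]
 [ 0.002  -1.      0.0008]
 [ 0.0018 -0.0008 -1.    ]] F bed [12.0529  0.6475  1.8573] grip -0.0004367606876828869 j [-0.5956  0.3856  1.5339  0.3416  1.6706 -0.9377]
clock: 25.0
tcp_pos: [0.5349, -0.2126, 0.2247]
tcp_rot: [-0.22, 0.572, 0.773, 0.164]
wrist_force: [0.3, -0.2, -0.4]
grip_width: -0.0002
grasp_force: 0.0
centre (40.84748458862305, 39.94042205810547) size (18.130794525146484, 78.10183715820312) ang 89.92341613769531 tail x 79.90555979235576
centre (56.43974304199219, -38.643768310546875) size (51.3188362121582, 17.83674430847168) ang 0.6617504954338074 tail x 82.02464720947135
centre (204.86648559570312, 163.5655059814453) size (28.611129760742188, 75.047119140625) ang 58.468318939208984 tail x 234.69280883329978
[ 0.5345 -0.2114  0.2237]
```

```bash
python3 - <<'E'
from t import *
for n in('scene','side'):
    c=manip.camera_params(n);f=manip.grab_frame(n).astype(float)
    g=cv2.GaussianBlur(f.min(2).astype(np.float32),(3,3),0)
    for k in '12':
        # brightness profile along the middle of the post's top face, bed x 0..95
        xs=np.arange(-5,100,1.)
        pr=np.zeros(len(xs))
        for y in(-5,-2.5,0,2.5,5):
            P=np.array([M[k]+bx*x/1000+by*y/1000+bz*.009 for x in xs]);uv=proj(c,P).astype(np.float32)
            pr+=cv2.remap(g,uv[:,:1],uv[:,1:],1).ravel()/5
        hi,lo=np.median(pr[30:70]),pr[-12:].mean(); t=(hi+lo)/2
        i=np.where(pr[60:]<t)[0][0]+60; j=np.where(pr[:50]<(hi+pr[:8].min())/2)[0].max()
        print(n,k,'tail at',xs[i-1]+(pr[i-1]-t)/(pr[i-1]-pr[i]),'bevel start',xs[j],'lvls',hi,lo)
E
```

```text
scene 1 tail at 61.24359229249683 bevel start 44.0 lvls 71.89189434051514 93.73616170883179
scene 2 tail at 77.74020984270477 bevel start 1.0 lvls 153.95110511779785 88.86940288543701
side 1 tail at 82.62686388777941 bevel start 7.0 lvls 155.67404651641846 140.49704869588217
side 2 tail at 83.21336309820346 bevel start 8.0 lvls 155.8835620880127 146.45112323760986
```

Three readings put post 2 home, where the tail sits at 78 mm: about 77.7 mm from the scene camera, 77.6 mm by touch, and a firm 12 N stop. Post 1 stopped at 35.8 mm (home is 36), and the flaps are open.

```bash
python3 -c "
from plant import manip
print(manip.close_job())"
```

```text
the job is handed in; nothing more can be done
None
```

Job handed in at about 25 s of the 72 s allowed: both flaps are open, each post sits bevelled end home in its own lane, and the cup, glue bottle and glue stick were not touched; the hand-in returned no verdict.

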